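# Tighten the loose cap of the wide sample tube

## Task

The screw cap of the wide tube in the white rack has been left loose. Screw it down clockwise, as seen from above, until it stops tight, then let go of it, without knocking over the amber bottle that stands beside the rack.

Things in the scene. Friction and masses are not known exactly. Their poses are not given: they have to be found in the camera images.
- cap_mid (a point): Centre (half-way up) of the wide tube's loose blue screw cap: ribbed upright cylinder, 36 mm in diameter, 22 mm high, its middle about 119 mm above the bench, 29 mm wide tube below it. The two other tubes in the row are slim, with 22 mm blue caps, already tight, tops 117 mm above the bench, axes at least 100 mm from this one: free room all round for the fingers.
- cap (a joint): Turn of that cap, rad; grows clockwise seen from above. Starts between 0 and 0.45; hard stop, tight, at 1.3. One clockwise turn of 1.4 rad or a little more, in one grasp at any yaw, always brings it tight (the fingers then slip). Needs about 0.05 N m; a 30 to 40 N grip holds. The cap sinks 1.5 mm per rad: the fingers can stay at one height. It stays where it is left.
- rack: White plastic tube rack, fixed, 130 x 370 mm, its perforated flat top 85 mm above the bench; origin under its centre, y along its row of tubes. It grips the tubes, which cannot turn or lift out. The wide tube stands in the row at y = -100, 0 or 100 mm, the slim ones at the other two places.
- bottle: Amber laboratory bottle with a black cap, loose, 70 mm in diameter and 140 mm high, standing on the bench to the left (+y) of the rack. Origin at the centre of its underside, z up along its axis.

How it is judged:
By the outcome, as a careful person would: the job done as asked, in the order asked, and still so for the second after the job is handed in, with the robot touching nothing.
It also fails if it takes over 29 s, if anything falls off the work surface, if the arm or the gripper's body presses on something with over 40 N, if the wrist force passes 120 N, or if a joint passes its speed limit or range.

## Robot

A 6-joint arm with a two-finger parallel gripper is mounted at the origin on the work surface. World frame = base frame: x ahead of the robot, y to its left, z up, the work surface at z = 0. Lengths are in m, angles in rad, forces in N, time in s.
With the tool pointing down it reaches from about 0.4 to 0.825 m from the base axis. Payload 7 kg.
Tool frame: the origin (TCP) lies on the centre line of the jaws, within the pads' length; the fingertips stand tip_reach ahead of it and the grasp point (between the pads) is the TCP (tip_reach is the distance from the TCP to the fingertips, in m); z points along the fingers, y is the line along which they close (so a half turn about z gives the same grasp; the last joint's range is limited). The gripper opens to 88 mm and grips with 3 to 60 N. Pads are 19 mm wide; open, the fingers measure 130 mm over their backs; the gripper's body (78 mm by 193 mm) begins 47 mm behind the grasp point.
Start: joints at [1.585, 0.359, 0.012, 0, -1.224, -0.288], TCP at [0.183, 0.65, 0.213] pointing down, gripper open.
Joint ranges: [-3.07, 3.07], [-1.43, 2.12], [-1.02, 1.25], [-3.03, 1.67], [-3.05, -0], [-3.03, 3.03]. Speed limits (rad/s): [2.39, 2.39, 3.01, 3.14, 3.14, 3.14].

## Interface

Orientations are given as [roll, pitch, yaw] about the fixed x, y, z axes, in that order (R = Rz(yaw) Ry(pitch) Rx(roll)).
In Python, from station import get_state, grab_frame, calibration, job_done, find_in, mark_of, tip_reach gives the robot as it stands.
- The arm moves only by the shell command python3 -m handwheel 'ROWS' [OPENING] [FORCE]. ROWS is JSON, a list of rows, each an object with "delta_pos": the shift along the world's x, y, z in units of 30 mm (1.0 is 30 mm), a list of three; "dr": the turn, a rotation vector about the world's x, y, z in degrees, a list of three. In form: [{"delta_pos": [tx, ty, tz], "dr": [rx, ry, rz]}, ...]. A call has 1 to 10 rows; each row shifts and turns the commanded pose from where the row before left it; what a row does not reach is not made up. A row lasts 1/10 s, in which the tool goes at most 50 mm and 8.59 degrees, less where a joint would pass 70% of its speed; a pose out of reach is approached as far as the arm can. A call is refused whole if a number of a shift passes 1 or a number of a turn 8.59, either way. A call with a gripper value outside its range is refused whole. OPENING is the closure, from -1 (fully open) to 1 (shut), set as the call begins (- or left out, the last holds). The fingers move at their own pace and stop on an object; FORCE is the grip in N (left out, the last holds). Time passes only in rows, so rows that do not move let the fingers close. It gives the time, the measured TCP pose, the force, the opening and the grip force at its end, in the units of the state.
- get_state(): the state, without advancing time (a new reading comes with each control period).
- grab_frame(name): name is "side" or "top" or "wrist"; returns the picture (480x640x3 uint8, red, green, blue); there is no depth.
- calibration(name): a dict with "fx", "fy", "cx", "cy" (pixels), "k1" (the pictures are not rectified: a ray, as slopes to the right and down, at radius r is drawn at 1 + k1 r^2 times it, then the intrinsics apply), "extrinsics" (4x4, takes a point from world to camera coordinates). Camera axes: x right, y down, z forward; pixel columns grow to the right and rows downward; lengths in m; the calibration is good to about 2 mm. A picture is of the moment at which its call begins: read the wrist's pose just before it. calibration takes no time and is no camera call; for the wrist camera it gives the pose at the moment of the call.
- job_done(): hands the job in; it is judged then, once.
Trained networks look in the newest picture that a camera, given by its name, has taken for a name from the list of things; names that differ only in an ending like _2 or _b are one class to them, and where a whole thing is asked for, a point or a joint stands for the part that bears it (a point fixed in the world has none). Each returns a list of dicts, best first, with "conf" (0 to 1); they miss things now and then, are a little off and sometimes report something else, mostly with a low value. They report only what shows in the picture. A call takes as long as a camera call.
- find_in(camera, query): "location" ([column, row] in pixels, amid what is visible of it).
- mark_of(camera, query): "location" ([column, row] in pixels: a listed point, or the origin of a listed thing).
The state is a dict: "t": time; "q": joint angles; "qd": joint speeds; "joint_efforts": joint torques, N m; "eef_pos": TCP position; "ee_rot": TCP orientation; "force": force on the tool from outside, world axes, zero at the start; "moment": the same for the moment, N m; "width": finger opening in m; "gripper_force": force on a finger pad.
Only numpy, scipy, OpenCV 4.12 (cv2) and the standard library are available. Lean on these libraries where they do the work, as an engineer would, in place of code of your own. Each camera call takes 0.05 s, during which the arm holds its last target. There are 200 camera calls.

## Working session

There is one attempt and no reset: what is moved stays moved. The work goes in short steps, Python scripts to look and compute and a shell command to move; the robot and the scene stay as the last step left them, time stands still between calls to the robot, and variables do not carry over. Pictures are saved under pics/ and viewed, at most 10 in all, crops included, and the job is handed in when it is done.

```bash
mkdir -p pics; cat > h.py <<'E'
import numpy as np,cv2
from station import *
def ray(c,uv):
    k=calibration(c);K=np.array([[k['fx'],0,k['cx']],[0,k['fy'],k['cy']],[0,0,1.]])
    p=cv2.undistortPoints(np.array([[uv]],float),K,np.array([k['k1'],0,0,0.]))[0,0]
    E=np.array(k['extrinsics']);R,t=E[:3,:3],E[:3,3]
    return -R.T@t, R.T@np.array([p[0],p[1],1])
def atz(c,uv,z):
    o,d=ray(c,uv);return o+d*(z-o[2])/d[2]
E
python3 - <<'E'
from h import *
s=get_state();print({k:np.round(s[k],3).tolist() for k in('t','eef_pos','ee_rot','width','force')},tip_reach)
for c in('top','side'):
    f=grab_frame(c);cv2.imwrite(f'pics/{c}0.png',f[...,::-1])
    for q,z in(('cap_mid',.119),('bottle',0),('rack',0)):
        for m in mark_of(c,q)[:2]:print(c,q,m,atz(c,m['location'],z).round(3))
E
```

```text
{'t': 0.0, 'eef_pos': [0.182, 0.649, 0.212], 'ee_rot': [3.14, -0.0, -0.274], 'width': 0.088, 'force': [0.161, -0.747, 0.115]} 0.019
top cap_mid {'location': [406.7, 213.2], 'conf': 0.82} [0.572 0.021 0.119]
top bottle {'location': [154.5, 302.8], 'conf': 0.91} [0.447 0.433 0.   ]
top rack {'location': [451.5, 238.6], 'conf': 0.58} [ 0.546 -0.076  0.   ]
side cap_mid {'location': [392.8, 268.9], 'conf': 0.91} [0.575 0.024 0.119]
side bottle {'location': [193.8, 239.1], 'conf': 0.62} [0.444 0.421 0.   ]
side bottle {'location': [418.0, 380.0], 'conf': 0.21} [ 0.54  -0.079  0.   ]
side rack {'location': [417.5, 379.7], 'conf': 0.8} [ 0.54  -0.078  0.   ]
```

View pics/top0.png

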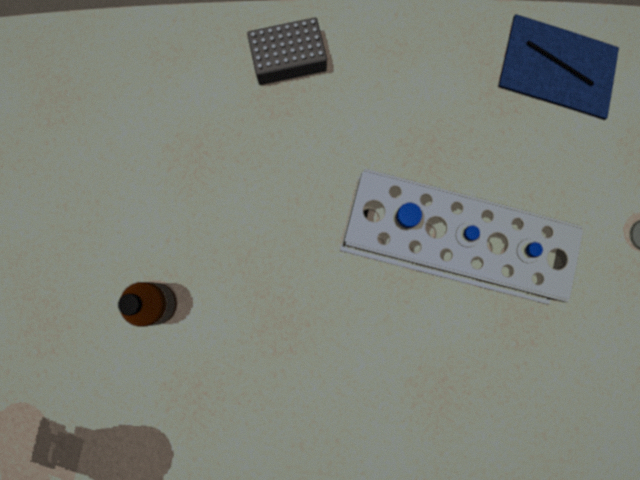

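View pics/side0.png

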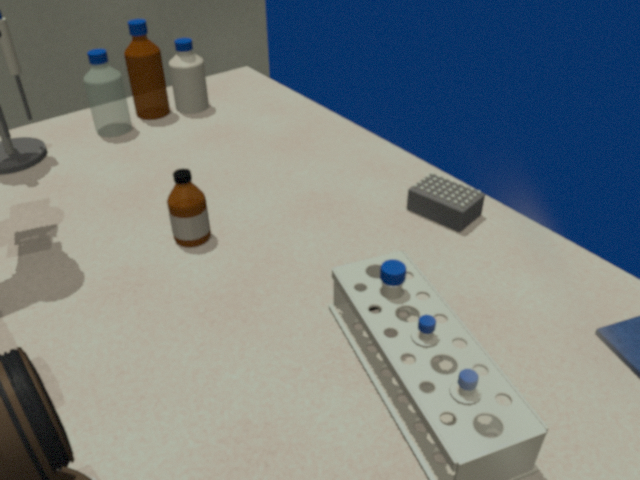

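The wide cap is at about (409,214) in the top view and (392,270) in the side view. That matches the network's answer of about (0.573, 0.022). The bottle is at about (0.445, 0.43), well away from the cap.

```bash
python3 -m handwheel '[{"delta_pos":[0.62,-1,0.3],"dr":[0,0,0]},{"delta_pos":[0.62,-1,0.3],"dr":[0,0,0]},{"delta_pos":[0.62,-1,0],"dr":[0,0,0]},{"delta_pos":[0.62,-1,0],"dr":[0,0,0]},{"delta_pos":[0.62,-1,0],"dr":[0,0,0]},{"delta_pos":[0.62,-1,0],"dr":[0,0,0]},{"delta_pos":[0.62,-1,0],"dr":[0,0,0]},{"delta_pos":[0.62,-1,0],"dr":[0,0,0]},{"delta_pos":[0.62,-1,0],"dr":[0,0,0]},{"delta_pos":[0.62,-1,0],"dr":[0,0,0]}]' -1 35
python3 -m handwheel '[{"delta_pos":[0.62,-1,0],"dr":[0,0,0]},{"delta_pos":[0.62,-1,0],"dr":[0,0,0]},{"delta_pos":[0.62,-1,0],"dr":[0,0,0]},{"delta_pos":[0.62,-1,0],"dr":[0,0,0]},{"delta_pos":[0.62,-1,0],"dr":[0,0,0]},{"delta_pos":[0.62,-1,0],"dr":[0,0,0]},{"delta_pos":[0.62,-1,0],"dr":[0,0,0]},{"delta_pos":[0.62,-1,0],"dr":[0,0,0]},{"delta_pos":[0.62,-1,0],"dr":[0,0,0]},{"delta_pos":[0.62,-0.8,0],"dr":[0,0,0]}]'
python3 -m handwheel '[{"delta_pos":[0,0,0],"dr":[0,0,0]},{"delta_pos":[0,0,0],"dr":[0,0,0]}]'
cat > look.py <<'E'
from h import *
import sys
s=get_state();print(s['t'],np.round(s['eef_pos'],4),np.round(s['ee_rot'],3),np.round(s['q'],2))
for c in('wrist','top','side'):
    f=grab_frame(c);cv2.imwrite(f'pics/{c}{sys.argv[1]}.png',f[...,::-1])
    for m in mark_of(c,'cap_mid')[:2]:
        p=atz(c,m['location'],.119);print(c,m,p.round(4),'units',((p-s['eef_pos'])/.03).round(2))
E
python3 look.py 1
```

```text
t: 1.4
eef_pos: [0.369, 0.3486, 0.2312]
ee_rot: [-3.141, -0.0, -0.274]
force: [0.3, -0.5, 1.3]
width: 0.0877
gripper_force: 0.0
t: 2.4
eef_pos: [0.5551, 0.0541, 0.2312]
ee_rot: [-3.141, -0.0, -0.274]
force: [-0.6, 0.1, -0.0]
width: 0.0877
gripper_force: 0.0
t: 2.6
eef_pos: [0.5546, 0.0552, 0.2307]
ee_rot: [3.141, 0.001, -0.276]
force: [0.2, 0.2, 0.3]
width: 0.0876
gripper_force: 0.0
2.6 [0.5546 0.0552 0.2307] [ 3.141e+00  1.000e-03 -2.760e-01] [ 0.45  0.15 -0.22 -0.   -1.19  0.84]
wrist {'location': [362.3, 206.9], 'conf': 0.86} [0.568  0.0176 0.119 ] units [ 0.45 -1.25 -3.72]
```

View pics/wrist1.png

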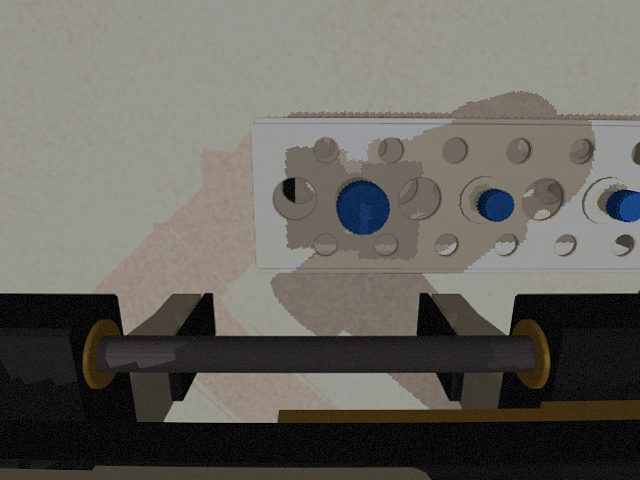

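The wide blue cap is at (362,208) in the wrist view, and the slim caps at (495,205) and (625,205). The fingers are lined up along the row. I'll move over the cap and look again.

```bash
python3 -m handwheel '[{"delta_pos":[0.28,-0.58,-0.4],"dr":[0,0,0]},{"delta_pos":[0.28,-0.58,-0.4],"dr":[0,0,0]},{"delta_pos":[0,0,-0.45],"dr":[0,0,0]},{"delta_pos":[0,0,-0.45],"dr":[0,0,0]},{"delta_pos":[0,0,0],"dr":[0,0,0]},{"delta_pos":[0,0,0],"dr":[0,0,0]}]'
python3 look.py 2
```

```text
t: 3.5
eef_pos: [0.5711, 0.0216, 0.18]
ee_rot: [3.141, 0.0, -0.273]
force: [0.7, 0.0, -0.7]
width: 0.0878
gripper_force: 0.0
3.5 [0.5711 0.0216 0.18  ] [ 3.141  0.    -0.273] [ 0.38  0.21 -0.27  0.   -1.09  0.92]
wrist {'location': [323.3, 262.8], 'conf': 0.81} [0.5687 0.0175 0.119 ] units [-0.08 -0.14 -2.03]
top {'location': [407.9, 215.2], 'conf': 0.37} [0.5693 0.0193 0.119 ] units [-0.06 -0.08 -2.03]
side {'location': [396.6, 271.0], 'conf': 0.82} [0.5758 0.0168 0.119 ] units [ 0.15 -0.16 -2.03]
```

View pics/wrist2.png

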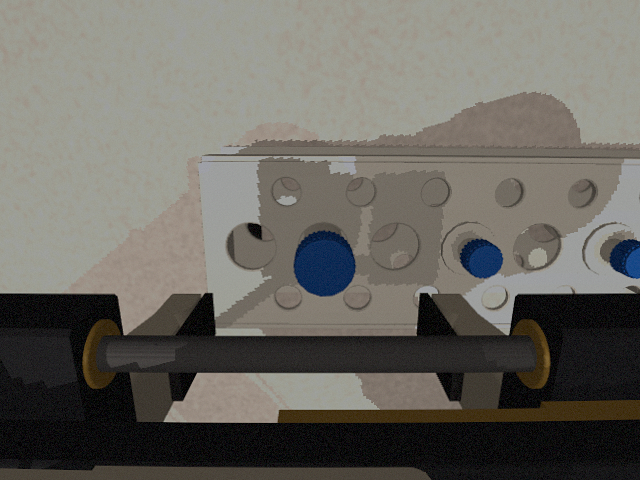

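```bash
python3 -m handwheel '[{"delta_pos":[0,-0.12,-0.4],"dr":[0,0,0]},{"delta_pos":[0,0,-0.4],"dr":[0,0,0]},{"delta_pos":[0,0,-0.4],"dr":[0,0,0]},{"delta_pos":[0,0,-0.4],"dr":[0,0,0]},{"delta_pos":[0,0,-0.37],"dr":[0,0,0]},{"delta_pos":[0,0,0],"dr":[0,0,0]},{"delta_pos":[0,0,0],"dr":[0,0,0]}]'
python3 look.py 3
```

```text
t: 4.5
eef_pos: [0.5713, 0.0174, 0.1206]
ee_rot: [3.141, 0.0, -0.274]
force: [0.1, -0.8, 0.0]
width: 0.0881
gripper_force: 0.0
4.5 [0.5713 0.0174 0.1206] [ 3.141  0.    -0.274] [ 0.37  0.27 -0.34  0.   -0.96  0.92]
wrist {'location': [316.6, 306.2], 'conf': 0.74} [0.568 0.018 0.119] units [-0.11  0.02 -0.05]
side {'location': [393.4, 270.7], 'conf': 0.62} [0.5726 0.02   0.119 ] units [ 0.04  0.09 -0.05]
```

View pics/wrist3.png

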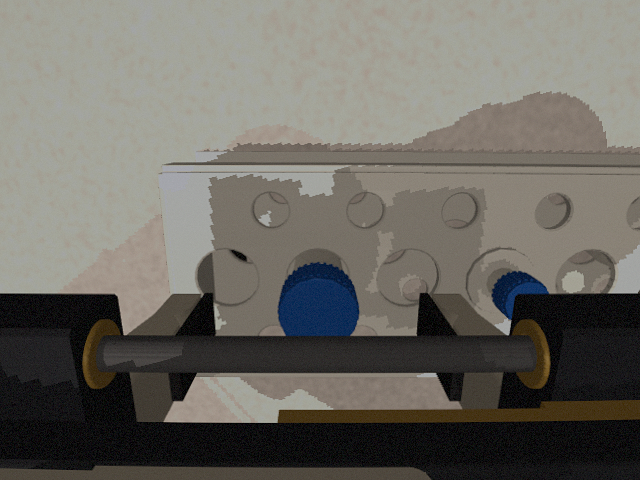

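The cap, at (318,308), sits centred between the jaws at about x=316. Closing.

```bash
python3 -m handwheel '[{"delta_pos":[0,0,0],"dr":[0,0,0]},{"delta_pos":[0,0,0],"dr":[0,0,0]},{"delta_pos":[0,0,0],"dr":[0,0,0]},{"delta_pos":[0,0,0],"dr":[0,0,0]},{"delta_pos":[0,0,0],"dr":[0,0,0]},{"delta_pos":[0,0,0],"dr":[0,0,0]}]' 1 36
```

```text
t: 5.4
eef_pos: [0.5714, 0.0174, 0.1209]
ee_rot: [3.142, -0.0, -0.274]
force: [0.4, -0.6, 0.4]
width: 0.0451
gripper_force: 0.0
```

```bash
python3 -m handwheel '[{"delta_pos":[0,0,0],"dr":[0,0,0]},{"delta_pos":[0,0,0],"dr":[0,0,0]},{"delta_pos":[0,0,0],"dr":[0,0,0]},{"delta_pos":[0,0,0],"dr":[0,0,0]}]'
```

```text
t: 5.8
eef_pos: [0.5713, 0.0174, 0.1208]
ee_rot: [3.142, 0.0, -0.274]
force: [-0.5, 0.5, 0.5]
width: 0.0133
gripper_force: 0.0
```

The width is now 13 mm with no grip force, so the jaws missed the cap. I'll look before doing anything else.

```bash
python3 look.py 4; python3 -c "
import cv2;a=cv2.imread('pics/side4.png')[200:360,300:500];b=cv2.imread('pics/wrist4.png')[200:440,200:440]
cv2.imwrite('pics/c4.png',cv2.hconcat([cv2.resize(a,(400,320)),cv2.resize(b,(320,320))]))"
```

```text
5.8 [0.5713 0.0174 0.1208] [ 3.142  0.    -0.274] [ 0.37  0.27 -0.34 -0.   -0.96  0.92]
wrist {'location': [316.5, 304.1], 'conf': 0.84} [0.5688 0.0176 0.119 ] units [-0.08  0.01 -0.06]
side {'location': [395.2, 269.3], 'conf': 0.71} [0.5768 0.0208 0.119 ] units [ 0.18  0.11 -0.06]
```

View pics/c4.png

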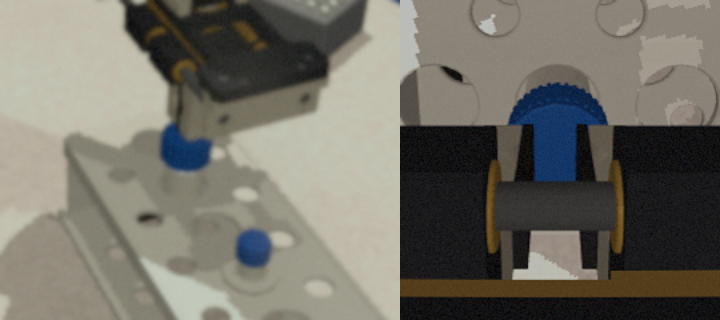

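```bash
cat >> h.py <<'E'
def proj(c,p):
    k=calibration(c);E=np.array(k['extrinsics']);K=np.array([[k['fx'],0,k['cx']],[0,k['fy'],k['cy']],[0,0,1.]])
    return cv2.projectPoints(np.array([p],float),cv2.Rodrigues(E[:3,:3])[0],E[:3,3],K,np.array([k['k1'],0,0,0.]))[0][0,0].round(0)
E
python3 - <<'E'
from h import *
for c in('side','wrist','top'):
    print(c,'cam',ray(c,(320,240))[0].round(3))
    for z in(.102,.121,.131,.15):print(z,proj(c,[.5713,.0174,z]))
print(tip_reach, get_state()['width'])
E
python3 -c "
import cv2;a=cv2.imread('pics/side4.png')[220:310,345:465];b=cv2.imread('pics/top4.png')[170:260,350:470]
f=lambda i:cv2.resize(i,None,fx=3.3,fy=3.3,interpolation=cv2.INTER_CUBIC)
cv2.imwrite('pics/c5.png',cv2.convertScaleAbs(cv2.hconcat([f(a),f(b)]),alpha=1.5))" 2>&1 | tail -1
```

```text
side cam [ 0.1   -0.447  0.655]
0.102 [393. 281.]
0.121 [394. 271.]
0.131 [395. 265.]
0.15 [395. 255.]
wrist cam [ 0.643 -0.003  0.292]
0.102 [316. 286.]
0.121 [316. 301.]
0.131 [315. 310.]
0.15 [315. 331.]
top cam [0.448 0.154 0.88 ]
0.102 [407. 216.]
0.121 [409. 214.]
0.131 [410. 212.]
0.15 [413. 210.]
0.019 0.00024358361522822661
```

View pics/c5.png

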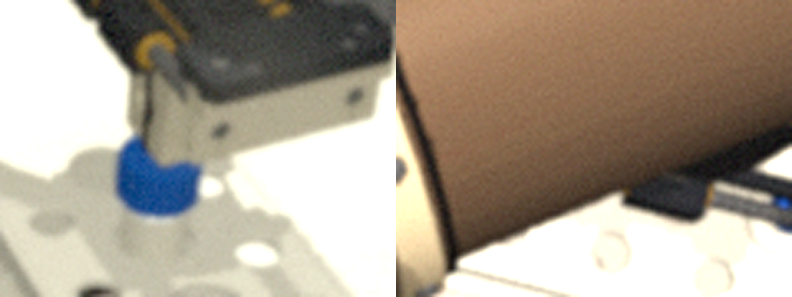

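```bash
python3 - <<'E'
from h import *
k=calibration('wrist');print(k['fx'],k['k1'],np.array(k['extrinsics']).round(3)[2])
s=get_state();y=s['ee_rot'][2];ex=np.array([np.cos(y),np.sin(y),0]);ey=np.array([np.sin(y),-np.cos(y),0])
for z in(.102,.112,.121,.131,.14):
  for a in(-.0095,.0095):
    p=np.array(s['eef_pos']);p[2]=z;print(z,a,[proj('wrist',p+a*ex+b*ey) for b in(-.044,.044)])
E
```

```text
401.27911785669664 -0.029161053420778446 [-0.267  0.074 -0.961  0.453]
0.102 -0.0095 [array([230., 303.]), array([401., 303.])]
0.102 0.0095 [array([228., 268.]), array([403., 268.])]
0.112 -0.0095 [array([226., 311.]), array([405., 311.])]
0.112 0.0095 [array([223., 275.]), array([408., 275.])]
0.121 -0.0095 [array([222., 319.]), array([409., 320.])]
0.121 0.0095 [array([219., 282.]), array([412., 282.])]
0.131 -0.0095 [array([217., 330.]), array([414., 330.])]
0.131 0.0095 [array([214., 290.]), array([417., 290.])]
0.14 -0.0095 [array([212., 340.]), array([419., 340.])]
0.14 0.0095 [array([208., 298.]), array([423., 298.])]
```

The wrist view puts the fingertips at about z=0.13, since the tip corners at (213,293) and (418,293) fit that height. The side view agrees: the tips end at about (395,270), on top of the cap. So the real fingertips are shorter than the stated tip_reach, and the jaws closed just above the cap. I'll reopen, go 15 mm lower, which is safe under either reading, and close again.

```bash
python3 -m handwheel '[{"delta_pos":[0,0,0],"dr":[0,0,0]},{"delta_pos":[0,0,0],"dr":[0,0,0]},{"delta_pos":[0,0,0],"dr":[0,0,0]},{"delta_pos":[0,0,0],"dr":[0,0,0]},{"delta_pos":[0,0,0],"dr":[0,0,0]},{"delta_pos":[0,0,0],"dr":[0,0,0]},{"delta_pos":[0,0,0],"dr":[0,0,0]},{"delta_pos":[0,0,0],"dr":[0,0,0]}]' -0.4 36
python3 -m handwheel '[{"delta_pos":[0,0,-0.12],"dr":[0,0,0]},{"delta_pos":[0,0,-0.12],"dr":[0,0,0]},{"delta_pos":[0,0,-0.13],"dr":[0,0,0]},{"delta_pos":[0,0,-0.13],"dr":[0,0,0]}]'
```

```text
t: 6.9
eef_pos: [0.5713, 0.0174, 0.1209]
ee_rot: [3.142, -0.0, -0.274]
force: [-0.0, -0.0, -0.7]
width: 0.0581
gripper_force: 0.0
t: 7.3
eef_pos: [0.5712, 0.0174, 0.1053]
ee_rot: [3.141, 0.0, -0.274]
force: [-0.1, 0.1, -1.2]
width: 0.0614
gripper_force: 0.0
```

```bash
python3 -m handwheel '[{"delta_pos":[0,0,0],"dr":[0,0,0]},{"delta_pos":[0,0,0],"dr":[0,0,0]},{"delta_pos":[0,0,0],"dr":[0,0,0]},{"delta_pos":[0,0,0],"dr":[0,0,0]},{"delta_pos":[0,0,0],"dr":[0,0,0]},{"delta_pos":[0,0,0],"dr":[0,0,0]},{"delta_pos":[0,0,0],"dr":[0,0,0]}]' 1 36; python3 look.py 6
python3 -c "
import cv2;a=cv2.imread('pics/side6.png')[220:310,345:465];b=cv2.imread('pics/wrist6.png')[200:440,160:480]
cv2.imwrite('pics/c6.png',cv2.convertScaleAbs(cv2.hconcat([cv2.resize(a,(400,300)),cv2.resize(b,(400,300))]),alpha=1.5))"
```

```text
t: 8.0
eef_pos: [0.5711, 0.0166, 0.1061]
ee_rot: [3.141, 0.0, -0.274]
force: [-0.8, -6.2, 1.3]
width: 0.0347
gripper_force: 36.0
8.0 [0.5711 0.0166 0.1061] [ 3.141  0.    -0.274] [ 0.37  0.28 -0.36  0.   -0.93  0.92]
wrist {'location': [315.2, 318.8], 'conf': 0.64} [0.5684 0.0175 0.119 ] units [-0.09  0.03  0.43]
side {'location': [391.6, 271.7], 'conf': 0.62} [0.5691 0.0199 0.119 ] units [-0.07  0.11  0.43]
```

View pics/c6.png

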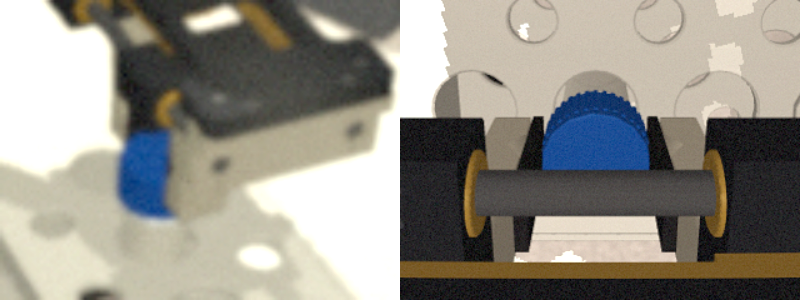

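The cap is gripped at 36 N and 34.7 mm, with the pads covering its height. Turning clockwise (negative about z) by 90°.

```bash
python3 -m handwheel '[{"delta_pos":[0,-0.03,0],"dr":[0,0,-3]},{"delta_pos":[0,0,0],"dr":[0,0,-6]},{"delta_pos":[0,0,0],"dr":[0,0,-6]},{"delta_pos":[0,0,0],"dr":[0,0,-6]},{"delta_pos":[0,0,0],"dr":[0,0,-6]},{"delta_pos":[0,0,0],"dr":[0,0,-6]},{"delta_pos":[0,0,0],"dr":[0,0,-6]},{"delta_pos":[0,0,0],"dr":[0,0,-6]}]'; python3 -c "
from station import *;s=get_state();print(s['moment'],s['q'])"
```

```text
t: 9.1
eef_pos: [0.57, 0.0152, 0.1052]
ee_rot: [3.138, -0.0, -1.064]
force: [-1.6, -7.3, -4.2]
width: 0.035
gripper_force: 36.0
[-2.69969259  0.2642861   0.0658476 ] [ 3.70115624e-01  2.83585451e-01 -3.64062190e-01  7.43176976e-04
 -9.26444646e-01  1.36255367e-01]
```

```bash
python3 -m handwheel '[{"delta_pos":[0,0,0],"dr":[0,0,-6]},{"delta_pos":[0,0,0],"dr":[0,0,-6]},{"delta_pos":[0,0,0],"dr":[0,0,-6]},{"delta_pos":[0,0,0],"dr":[0,0,-6]},{"delta_pos":[0,0,0],"dr":[0,0,-6]}]'; python3 -c "
from station import *;s=get_state();print(s['moment'])"
python3 -m handwheel '[{"delta_pos":[0,0,0],"dr":[0,0,-6]},{"delta_pos":[0,0,0],"dr":[0,0,-6]},{"delta_pos":[0,0,0],"dr":[0,0,-5]},{"delta_pos":[0,0,0],"dr":[0,0,0]}]'; python3 -c "
from station import *;s=get_state();print(s['moment'])"
```

```text
t: 9.6
eef_pos: [0.5688, 0.015, 0.1045]
ee_rot: [3.136, -0.002, -1.587]
force: [-6.0, 3.0, -2.2]
width: 0.035
gripper_force: 36.0
[1.09257301 2.13322996 0.70959225]
t: 10.0
eef_pos: [0.5684, 0.016, 0.1047]
ee_rot: [3.137, -0.003, -1.882]
force: [-6.0, -1.0, 0.8]
width: 0.0347
gripper_force: 36.0
[-0.30816374  2.42178725  0.63178214]
```

The turn totals 1.61 rad, and the resisting moment rose from 0.07 to about 0.65 N m, so the cap is against its stop and the fingers slipped. Releasing and lifting.

```bash
python3 -m handwheel '[{"delta_pos":[0,0,0],"dr":[0,0,0]},{"delta_pos":[0,0,0],"dr":[0,0,0]},{"delta_pos":[0,0,0],"dr":[0,0,0]},{"delta_pos":[0,0,0],"dr":[0,0,0]},{"delta_pos":[0,0,0],"dr":[0,0,0]},{"delta_pos":[0,0,0],"dr":[0,0,0]}]' -0.4
python3 -m handwheel '[{"delta_pos":[0,0,0.4],"dr":[0,0,0]},{"delta_pos":[0,0,0.8],"dr":[0,0,0]},{"delta_pos":[0,0,0.8],"dr":[0,0,0]},{"delta_pos":[0,0,0.8],"dr":[0,0,0]},{"delta_pos":[0,0,0.4],"dr":[0,0,0]},{"delta_pos":[0,0,0],"dr":[0,0,0]},{"delta_pos":[0,0,0],"dr":[0,0,0]}]'
python3 look.py 7
```

```text
t: 10.6
eef_pos: [0.5715, 0.0166, 0.106]
ee_rot: [-3.141, 0.0, -1.88]
force: [0.3, -0.1, 0.1]
width: 0.061
gripper_force: 0.0
t: 11.3
eef_pos: [0.5709, 0.0165, 0.2014]
ee_rot: [3.141, 0.0, -1.88]
force: [0.7, -0.6, -0.9]
width: 0.0611
gripper_force: 0.0
11.3 [0.5709 0.0165 0.2014] [ 3.141  0.    -1.88 ] [ 0.37  0.2  -0.24 -0.   -1.14 -0.68]
side {'location': [393.8, 270.8], 'conf': 0.8} [0.5729 0.0195 0.119 ] units [ 0.07  0.1  -2.75]
```

View pics/side7.png

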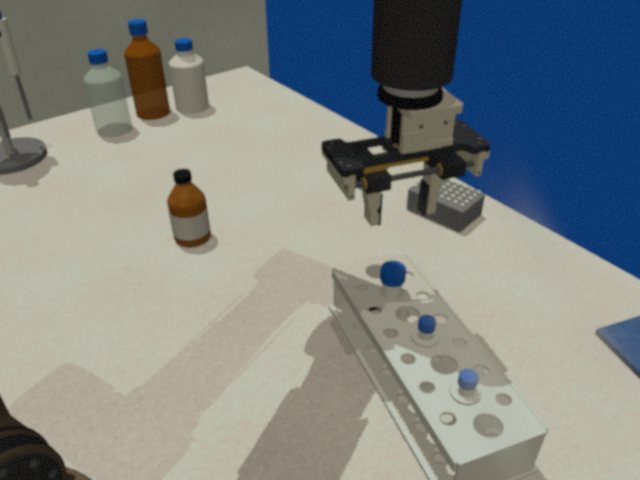

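The cap stands upright on its tube at (393,272), the bottle is standing untouched at (190,210), and the gripper is clear of everything.

```bash
python3 -c "
from station import *;print(job_done())"
```

```text
the job is handed in; nothing more can be done
None
```

The wide tube's cap is screwed down clockwise to its stop and released, the amber bottle is still standing where it was, and the job was handed in at about 11.5 s; the first grasp closed just above the cap, so I went 15 mm lower and gripped again.

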